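# Feed the disc carton into its bay

## Task

Two cartons stand on the bench-top roller feeder, one on each lane. Push the low, oblong carton of sanding discs along its rollers until it is fully home against the back of the bay at the end of its lane, without lifting it off the rollers or tipping it. Leave the tall carton where it stands on the other lane.

Things in the scene. Friction and masses are not known exactly. Their poses are not given: they have to be found in the camera images.
- feeder: Fixed two-lane roller feeder, base 310 x 520 mm. Origin: on the bench under the middle rail; z up; at yaw 0 axes as the world's. Lanes run along its y, centred at x = -70 and +70 mm, 112 mm clear between rails 72 mm high (all heights above bench). Ten free-turning rollers each, y = +215 to -73 mm, tops 57 mm high. Cartons go towards -y; the +y end is open. A carton stops within mm when no longer pushed.
- bay_back (a point): On the feeder's middle, at the back of the two bays: feeder frame x = 0, y = -212.5 mm, 57 mm high; axes as the feeder's. Each lane runs straight on into an open-topped plywood bay of the same clear width: floor 56 mm, walls 107 mm high, mouth at feeder y = -95 mm, rigid back face in the plane y = 0 of this point.
- disc_carton: Low oblong cardboard carton of discs, 90 (its x, across the lane) x 125 (its y, along the lane) x 60 mm high, 0.3 to 0.7 kg. Origin: centre of underside. On either lane's rollers, nearly lined up, centre 30 to 110 mm to +y of the feeder's origin. Too wide to grip; a few newtons on its +y face move it and the rails guide it. Home against the bay's back: its origin at feeder y = -150 mm, 8 mm left out of the mouth.
- tall_carton: Tall carton of the same cardboard, 85 x 85 mm and 105 mm high, on the rollers of the other lane. Origin: centre of its underside; z up. A bystander: leave it.

How it is judged:
By the outcome, as a careful person would: the job done as asked, in the order asked, and still so for the second after the job is handed in, with the robot touching nothing.
It also fails if it takes over 35 s, if anything falls off the work surface, if the arm or the gripper's body presses on something with over 40 N, if the wrist force passes 120 N, or if a joint passes its speed limit or range.

## Robot

A 6-joint arm with a two-finger parallel gripper is mounted at the origin on the work surface. World frame = base frame: x ahead of the robot, y to its left, z up, the work surface at z = 0. Lengths are in m, angles in rad, forces in N, time in s.
With the tool pointing down it reaches from about 0.3 to 0.75 m from the base axis. Payload 8.5 kg.
Tool frame: the origin (TCP) lies between the finger pads; the fingertips stand 25 mm ahead of it and the grasp point (between the pads) lies 6 mm ahead of it; z points along the fingers, y is the direction in which the jaws open and shut (so a half turn about z gives the same grasp; the last joint's range is limited). The gripper opens to 88 mm and grips with 3 to 60 N. Pads are 18 mm wide; open, the fingers measure 123 mm over their backs; the gripper's body (75 mm by 187 mm) begins 45 mm behind the grasp point.
Start: joints at [-1.328, 0.381, 1.297, -0, 1.464, -0.215], TCP at [0.243, -0.493, 0.264] pointing down, gripper open.
Joint ranges: [-3.11, 3.11], [-0.89, 2.33], [0.22, 2.48], [-1.42, 4.56], [0.17, 2.85], [-2.88, 2.88]. Speed limits (rad/s): [2.39, 2.39, 3.14, 3.14, 3.14, 3.14].

## Interface

Orientations are given as a unit quaternion [x, y, z, w].
In Python, from rig import robot gives the robot as it stands. The module is installed in compiled form; this text tells all that it offers.
- The arm moves only by the tool jog_arm, never from a script. Its argument "rows" is a list of rows, each a list of 3 entries, a list of its own where there are three numbers: the shift along the tool's x, y, z in m, then the turn, a rotation vector about the tool's x, y, z in degrees, then the opening, from 0 (shut) to 1 (fully open). In form: [[[dx, dy, dz], [rx, ry, rz], claw], ...]. A call has 1 to 20 rows; each row shifts and turns the commanded pose from where the row before left it, along the tool's axes as they then stand; what a row does not reach is not made up. A row lasts 1/12 s, in which the tool goes at most 41.7 mm and 7.16 degrees, less where a joint would pass 70% of its speed; a pose out of reach is approached as far as the arm can. A call is refused whole if a number of a shift passes 0.0417 or a number of a turn 7.16, either way. A call with a gripper value outside its range is refused whole. The fingers move at their own pace and stop on an object; "force" is the grip in N (left out, the last holds). Time passes only in rows, so rows that do not move let the fingers close. It gives the time, the measured TCP pose, the force and the opening at its end, in the units of the state.
- robot.get_obs(): the state, without advancing time (a new reading comes with each control period).
- robot.capture(name): name is "side" or "top"; returns the picture (384x512x3 uint8, red, green, blue); there is no depth.
- robot.camera_info(name): a dict with "fx", "fy", "cx", "cy" (pixels), "rvec" (rotation vector, rad) and "tvec" (3), from world to camera coordinates, as OpenCV has them. Camera axes: x right, y down, z forward; pixel columns grow to the right and rows downward; lengths in m; the calibration is good to about 2 mm. A picture is of the moment at which its call begins. camera_info takes no time and is no camera call.
- robot.close_job(): hands the job in, once; it reports no verdict.
The state is a dict: "time": time; "qpos": joint angles; "joint_vel": joint speeds; "joint_torque": joint torques, N m; "eef_pos": TCP position; "orientation": TCP orientation; "ft_force": force on the tool from outside, world axes, zero at the start; "torque": the same for the moment, N m; "opening": finger opening in m.
Only numpy, scipy, OpenCV 4.12 (cv2) and the standard library are available. Lean on these libraries where they do the work, as an engineer would, in place of code of your own. Each camera call takes 0.05 s, during which the arm holds its last target. There are 200 camera calls.

## Working session

There is one attempt and no reset: what is moved stays moved. The work goes in short steps, Python scripts to look and compute and a tool call to move; the robot and the scene stay as the last step left them, time stands still between calls to the robot, and variables do not carry over. Pictures are saved under pics/ and viewed, about 8 in all and at most 12, crops included, and the job is handed in when it is done.

Besides the shell and the picture viewer there is one more tool, called after ">>>" as name([rows], argument=value, ...), one row to a line, values as JSON. jog_arm: Moves the arm, as the interface text tells. Its arguments: {"type":"object","properties":{"rows":{"type":"array"},"force":{"type":"number"}},"required":["rows"]}

```bash
mkdir -p pics
python3 - <<'E'
from rig import robot
import cv2
for n in("top","side"):
    cv2.imwrite(f"pics/{n}0.png",cv2.resize(robot.capture(n)[:,:,::-1],(800,600),interpolation=cv2.INTER_CUBIC))
    print(robot.camera_info(n))
o=robot.get_obs();print(o["time"],o["eef_pos"],o["orientation"],o["ft_force"])
E
```

```text
{'fx': 433.940824577767, 'fy': 433.940824577767, 'cx': 254.65164642441817, 'cy': 196.21885714126006, 'rvec': array([ 2.14214637, -2.19705437,  0.10044977]), 'tvec': array([-0.014305  ,  0.55296326,  0.846619  ])}
{'fx': 353.8678922787046, 'fy': 353.8678922787046, 'cx': 247.84049258546682, 'cy': 189.22116976349375, 'rvec': array([ 2.07956493, -0.22834041,  0.14072886]), 'tvec': array([-0.54508338,  0.097063  ,  0.71543844])}
0.1 [ 0.24302902 -0.49315246  0.26321837] [ 9.73919898e-01  2.26891241e-01 -6.84366363e-06 -6.30239144e-04] [ 0.18169647 -0.40172453 -0.36664935]
```

View pics/top0.png

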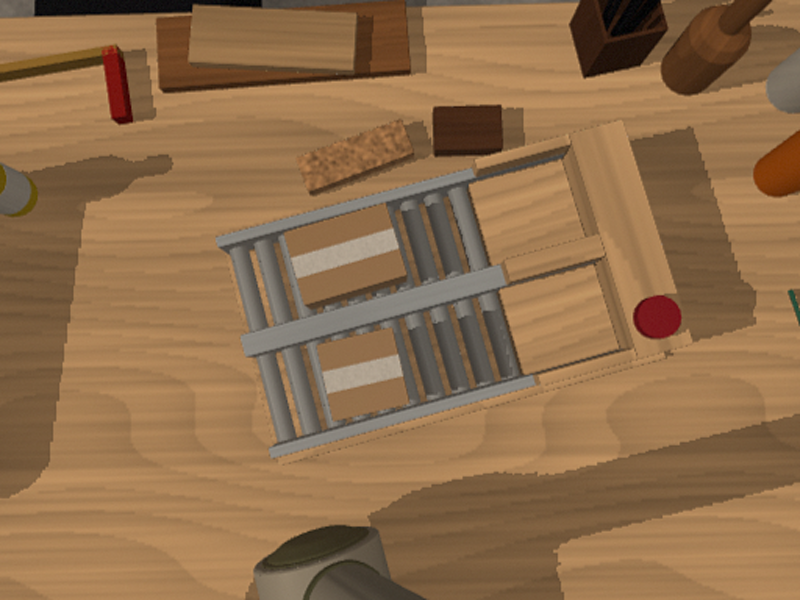

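View pics/side0.png

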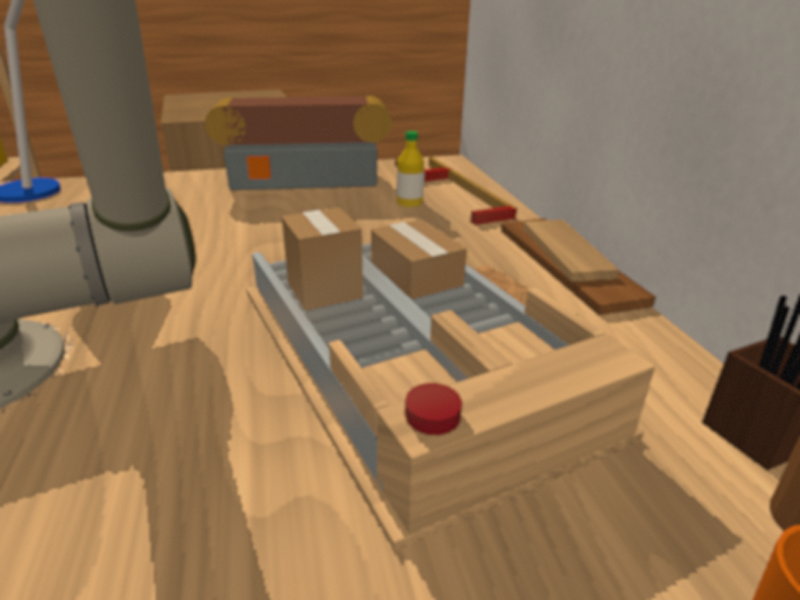

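The top view shows the low carton on the far lane, with its +y top edge at about (286,238)-(303,306). The tall carton is on the near lane, and the bays are to the right with their back edges at about (567,160)-(594,237) and (601,262)-(632,350). A red puck sits on the back wall near (657,317).

```bash
cat > h.py <<'E'
import numpy as np, cv2
from rig import robot
def ray(n,u,v,z,s=1.5625):
    c=robot.camera_info(n);R=cv2.Rodrigues(c["rvec"])[0];C=-R.T@c["tvec"]
    d=R.T@np.array([(u/s-c["cx"])/c["fx"],(v/s-c["cy"])/c["fy"],1]);return C+d*(z-C[2])/d[2]
def proj(n,p,s=1.5625):
    c=robot.camera_info(n);K=np.array([[c["fx"],0,c["cx"]],[0,c["fy"],c["cy"]],[0,0,1]])
    return cv2.projectPoints(np.float64(p).reshape(-1,3),c["rvec"],c["tvec"],K,None)[0].reshape(-1,2)*s
E
python3 - <<'E'
from h import *
for nm,u,v,z in [("farrail+y outer",218,239,.072),("nearrail+y outer",272,456,.072),("mid+y",243,345,.072),("farback a",567,160,.107),("farback b",594,237,.107),("nearback a",601,262,.107),("nearback b",632,350,.107),
 ("disc +y far",284,238,.117),("disc +y near",303,306,.117),("disc -y far",388,204,.117),("disc -y near",408,278,.117),("tall a",314,343,.162),("tall b",330,422,.162),("tall c",395,325,.162),("tall d",411,405,.162)]:
    print(nm,ray("top",u,v,z).round(4))
img=cv2.imread("pics/top0.png")[180:480,200:700]
cv2.imwrite("pics/crop.png",cv2.resize(img,(800,480),interpolation=cv2.INTER_CUBIC))
E
```

```text
farrail+y outer [0.6375 0.1915 0.072 ]
nearrail+y outer [0.3723 0.1267 0.072 ]
mid+y [0.5059 0.161  0.072 ]
farback a [ 0.715  -0.2345  0.107 ]
farback b [ 0.6211 -0.2617  0.107 ]
nearback a [ 0.5911 -0.2684  0.107 ]
nearback b [ 0.4871 -0.2987  0.107 ]
disc +y far [0.6274 0.1023 0.117 ]
disc +y near [0.5471 0.081  0.117 ]
disc -y far [ 0.6647 -0.02    0.117 ]
disc -y near [ 0.5766 -0.0411  0.117 ]
tall a [0.502  0.0631 0.162 ]
tall b [0.4171 0.0471 0.162 ]
tall c [ 0.5193 -0.0251  0.162 ]
tall d [ 0.4329 -0.0401  0.162 ]
```

View pics/crop.png

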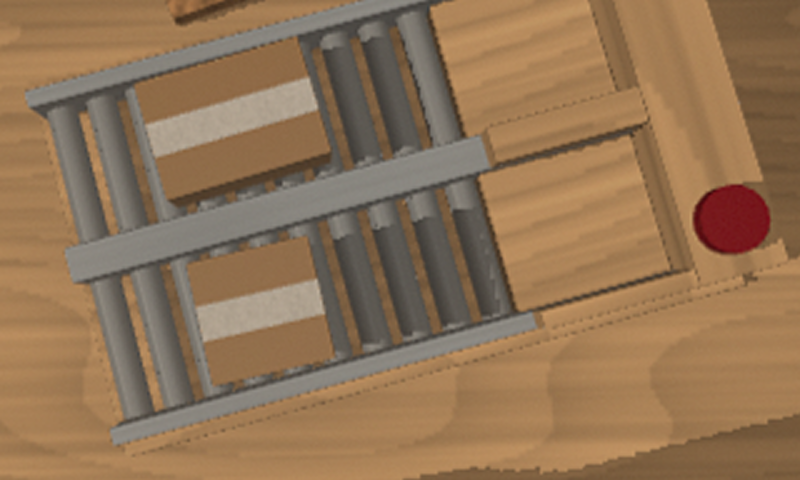

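The crop shows the near bay's floor-to-back line at (637,135)-(672,270), its top edge at (650,130)-(692,268), and the bay floor's front edge at (480,178)-(512,310). Next I'll fit the feeder pose.

Run:
```python
from h import *
from scipy.optimize import least_squares
c=lambda u,v:(u/1.6+200,v/1.6+180)
Y=[(c(650,130),.107,-.2125),(c(692,268),.107,-.2125),((567,160),.107,-.2125),((594,237),.107,-.2125),(c(637,135),.056,-.2125),(c(672,270),.056,-.2125),
 (c(480,178),.056,-.095),(c(512,310),.056,-.095),(c(432,10),.056,-.095),(c(463,140),.056,-.095)]
X=[(c(75,262),.072,0),(c(490,150),.072,0)]
def loc(p,q):
    s,k=np.sin(p[2]),np.cos(p[2]);d=q[:2]-p[:2];return np.array([k*d[0]+s*d[1],-s*d[0]+k*d[1]])
Yp=[(ray("top",*a,z),y) for a,z,y in Y];Xp=[(ray("top",*a,z),x) for a,z,x in X]
r=least_squares(lambda p:[loc(p,q)[1]-y for q,y in Yp]+[2*(loc(p,q)[0]-x) for q,x in Xp],[.555,-.06,.23],loss="soft_l1",f_scale=.003)
p=r.x;print("feeder",p.round(4),np.degrees(p[2]).round(2),(r.fun*1e3).round(1))
for n,u,v,z in [("d",284,238,.117),("d",303,306,.117),("d",388,204,.117),("d",408,278,.117),("t",314,343,.162),("t",330,422,.162),("t",395,325,.162),("t",411,405,.162)]:
    print(n,(loc(p,ray("top",u,v,z))*1e3).round(1))
k,s=np.cos(p[2]),np.sin(p[2])
for x,y in [(.07,.18),(.07,-.07)]: print((x,y),"world",(p[0]+k*x-s*y).round(4),(p[1]+s*x+k*y).round(4))
```

```text
feeder [ 0.5603 -0.06    0.2427] 13.91 [-3.4 -3.   5.9  2.1 -9.6 -4.9  0.5  5.2 -0.2  4.9  1.1 -1.1]
d [104.1 141.4]
d [ 21.1 140. ]
d [110.9  13.7]
d [20.4 14.4]
t [-27.  133.5]
t [-113.3  138.3]
t [-31.4  43.8]
t [-118.9   49.9]
(0.07, 0.18) world 0.585 0.1316
(0.07, -0.07) world 0.6451 -0.1111
```

>>> jog_arm([
  [[0,0,0],[0,0,6.15],0],
  [[0,0,0],[0,0,6.15],0],
  [[0.0267,-0.0297,0],[0,0,0],0],
  [[0.0267,-0.0297,0],[0,0,0],0],
  [[0.0267,-0.0297,0],[0,0,0],0],
  [[0.0267,-0.0297,0],[0,0,0],0],
  [[0.0267,-0.0297,0],[0,0,0],0],
  [[0.0267,-0.0297,0],[0,0,0],0],
  [[0.0267,-0.0297,0],[0,0,0],0],
  [[0.0267,-0.0297,0],[0,0,0],0],
  [[0.0267,-0.0297,0],[0,0,0],0],
  [[0.0267,-0.0297,0],[0,0,0],0],
  [[0.0267,-0.0297,0],[0,0,0],0],
  [[0.0267,-0.0297,0],[0,0,0],0],
  [[0.0267,-0.0297,0],[0,0,0],0],
  [[0.0267,-0.0297,0],[0,0,0],0],
  [[0.0267,-0.0297,0],[0,0,0],0],
  [[0.0267,-0.0297,0],[0,0,0],0],
  [[0.0267,-0.0297,0],[0,0,0],0],
  [[0.0267,-0.0297,0],[0,0,0],0],
], force=20)

```text
time: 1.77
eef_pos: [0.5813, 0.1433, 0.2634]
orientation: [0.993, 0.121, -0.0, 0.0]
ft_force: [1.0, -0.6, -0.9]
opening: 0.0002
```

>>> jog_arm([
  [[0,0,0.035],[0,0,0],0],
  [[0,0,0.035],[0,0,0],0],
  [[0,0,0.035],[0,0,0],0],
  [[0,0,0.015],[0,0,0],0],
  [[0,0,0],[0,0,0],0],
])

```text
time: 2.18
eef_pos: [0.5791, 0.1412, 0.1396]
orientation: [0.993, 0.121, -0.004, -0.0]
ft_force: [-0.2, -0.5, 0.4]
opening: 0.0001
```

Run:
```python
from h import *
t=robot.capture("top")[:,:,::-1];s=robot.capture("side")[:,:,::-1]
cv2.imwrite("pics/t1.png",np.hstack([cv2.resize(t[80:320,100:300],(400,480),interpolation=cv2.INTER_CUBIC),cv2.resize(s[40:280,140:340],(400,480),interpolation=cv2.INTER_CUBIC)]))
```

```text
(no output)
```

View pics/t1.png

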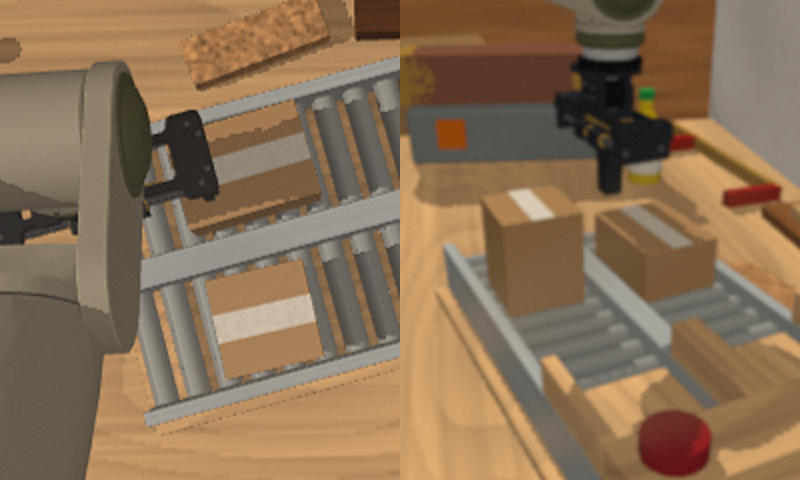

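Body lies along the lane, well clear of the tall carton, and the closed fingers are behind the low carton. I'll lower and start pushing.

>>> jog_arm([
  [[0.003,0,0.018],[0,0,0],0],
  [[0,0,0.016],[0,0,0],0],
  [[0,0.01,0],[0,0,0],0],
  [[0,0.008,0],[0,0,0],0],
  [[0,0.004,0],[0,0,0],0],
  [[0,0.004,0],[0,0,0],0],
  [[0,0.004,0],[0,0,0],0],
  [[0,0.004,0],[0,0,0],0],
  [[0,0.004,0],[0,0,0],0],
  [[0,0.004,0],[0,0,0],0],
  [[0,0.004,0],[0,0,0],0],
  [[0,0.004,0],[0,0,0],0],
  [[0,0.006,0],[0,0,0],0],
  [[0,0.006,0],[0,0,0],0],
  [[0,0.006,0],[0,0,0],0],
  [[0,0.006,0],[0,0,0],0],
  [[0,0.006,0],[0,0,0],0],
  [[0,0.006,0],[0,0,0],0],
  [[0,0.006,0],[0,0,0],0],
  [[0,0.006,0],[0,0,0],0],
])

```text
time: 3.95
eef_pos: [0.6075, 0.0462, 0.1097]
orientation: [0.993, 0.121, 0.0, 0.0]
ft_force: [-0.5, 3.1, 2.8]
opening: 0.0005
```

Run:
```python
from h import *
t=robot.capture("top")[:,:,::-1];s=robot.capture("side")[:,:,::-1]
cv2.imwrite("pics/t2.png",np.hstack([cv2.resize(t[80:320,120:320],(400,480),interpolation=cv2.INTER_CUBIC),cv2.resize(s[40:280,140:340],(400,480),interpolation=cv2.INTER_CUBIC)]))
```

```text
(no output)
```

View pics/t2.png

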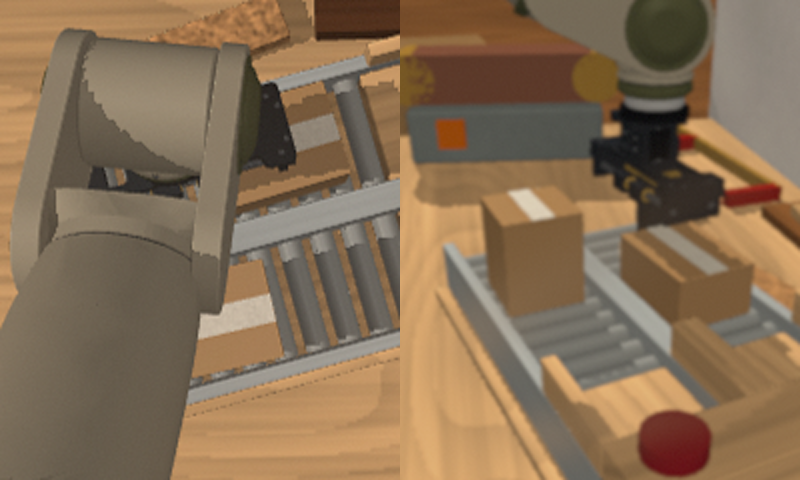

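>>> jog_arm([
  [[0,0.007,0],[0,0,0],0],
  [[0,0.007,0],[0,0,0],0],
  [[0,0.007,0],[0,0,0],0],
  [[0,0.007,0],[0,0,0],0],
  [[0,0.007,0],[0,0,0],0],
  [[0,0.007,0],[0,0,0],0],
  [[0,0.007,0],[0,0,0],0],
  [[0,0.007,0],[0,0,0],0],
  [[0,0.007,0],[0,0,0],0],
  [[0,0.007,0],[0,0,0],0],
  [[0,0.007,0],[0,0,0],0],
  [[0,0.007,0],[0,0,0],0],
  [[0,0.007,0],[0,0,0],0],
  [[0,0.007,0],[0,0,0],0],
  [[0,0.007,0],[0,0,0],0],
  [[0,0.007,0],[0,0,0],0],
  [[0,0.007,0],[0,0,0],0],
  [[0,0.005,0],[0,0,0],0],
  [[0,0.004,0],[0,0,0],0],
  [[0,0.003,0],[0,0,0],0],
])

```text
time: 5.72
eef_pos: [0.6389, -0.0807, 0.1096]
orientation: [0.993, 0.121, -0.0, -0.0]
ft_force: [-1.4, 3.3, -1.7]
opening: 0.0007
```

>>> jog_arm([
  [[0,0.003,0],[0,0,0],0],
  [[0,0.003,0],[0,0,0],0],
  [[0,0.003,0],[0,0,0],0],
  [[0,0.003,0],[0,0,0],0],
  [[0,0.003,0],[0,0,0],0],
  [[0,0.002,0],[0,0,0],0],
  [[0,0.002,0],[0,0,0],0],
  [[0,0.002,0],[0,0,0],0],
])

```text
time: 6.38
eef_pos: [0.644, -0.1009, 0.1098]
orientation: [0.993, 0.121, -0.0, -0.0]
ft_force: [-0.1, 1.7, -0.8]
opening: 0.0005
```

>>> jog_arm([
  [[0,0.002,0],[0,0,0],0],
  [[0,0.002,0],[0,0,0],0],
  [[0,0.0015,0],[0,0,0],0],
  [[0,0.0015,0],[0,0,0],0],
  [[0,0.001,0],[0,0,0],0],
])

```text
time: 6.8
eef_pos: [0.6459, -0.1086, 0.1097]
orientation: [0.993, 0.121, -0.0, 0.0]
ft_force: [-1.3, 3.2, -1.4]
opening: 0.0007
```

>>> jog_arm([
  [[0,0.001,0],[0,0,0],0],
  [[0,0.001,0],[0,0,0],0],
  [[0,0.001,0],[0,0,0],0],
])

```text
time: 7.05
eef_pos: [0.6466, -0.1114, 0.1097]
orientation: [0.993, 0.121, -0.0, -0.0]
ft_force: [-0.6, 3.1, -1.0]
opening: 0.0007
```

Run:
```python
from h import *
t=robot.capture("top")[:,:,::-1];s=robot.capture("side")[:,:,::-1]
cv2.imwrite("pics/t3.png",np.hstack([cv2.resize(t[70:270,240:440],(400,400),interpolation=cv2.INTER_CUBIC),cv2.resize(s[110:310,230:430],(400,400),interpolation=cv2.INTER_CUBIC)]))
print(robot.get_obs()["ft_force"])
```

```text
[-1.03697336  2.65256212 -1.35513182]
```

View pics/t3.png

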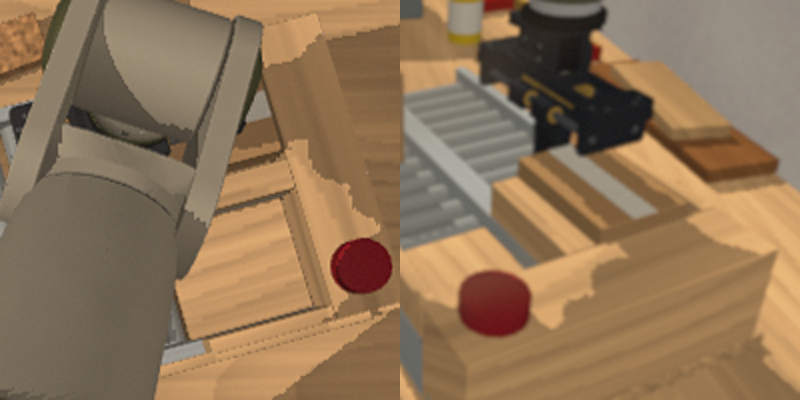

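The carton is in the bay, close to the back wall, and the force is still only the 3 N of rolling friction. I'll go on in small steps until the force rises.

>>> jog_arm([
  [[0,0.001,0],[0,0,0],0],
  [[0,0.001,0],[0,0,0],0],
])

```text
time: 7.32
eef_pos: [0.6471, -0.1133, 0.1098]
orientation: [0.993, 0.121, -0.0, -0.0]
ft_force: [-0.2, 3.1, -1.4]
opening: 0.0004
```

>>> jog_arm([
  [[0,0.001,0],[0,0,0],0],
  [[0,0.001,0],[0,0,0],0],
])

```text
time: 7.48
eef_pos: [0.6476, -0.1154, 0.1098]
orientation: [0.993, 0.121, 0.0, 0.0]
ft_force: [-0.8, 2.6, -1.8]
opening: -0.0
```

>>> jog_arm([
  [[0,0.001,0],[0,0,0],0],
])

```text
time: 7.57
eef_pos: [0.6478, -0.1163, 0.1098]
orientation: [0.993, 0.121, 0.0, -0.0]
ft_force: [-1.0, 3.4, -2.4]
opening: 0.0007
```

>>> jog_arm([
  [[0,0.001,0],[0,0,0],0],
  [[0,0.001,0],[0,0,0],0],
])

```text
time: 7.73
eef_pos: [0.6474, -0.1168, 0.1093]
orientation: [0.993, 0.121, -0.001, -0.002]
ft_force: [-5.3, 12.5, -0.5]
opening: 0.0006
```

>>> jog_arm([
  [[0,0.001,0],[0,0,0],0],
  [[0,0.001,0],[0,0,0],0],
])

```text
time: 7.9
eef_pos: [0.6473, -0.117, 0.109]
orientation: [0.993, 0.122, -0.002, -0.003]
ft_force: [-8.1, 20.5, 0.6]
opening: 0.0006
```

>>> jog_arm([
  [[0,0.001,0],[0,0,0],0],
  [[0,0.001,0],[0,0,0],0],
])

```text
time: 8.07
eef_pos: [0.6472, -0.1171, 0.1089]
orientation: [0.992, 0.122, -0.003, -0.005]
ft_force: [-9.8, 29.1, 4.3]
opening: 0.0006
```

The force rose to about 30 N with no further travel, so it's at a hard stop. Backing off, lifting and clearing the view.

>>> jog_arm([
  [[0,-0.004,0],[0,0,0],0],
  [[0,-0.004,0],[0,0,0],0],
  [[0,-0.012,0],[0,0,0],0],
  [[0,-0.02,0],[0,0,0],0],
  [[0,-0.01,0],[0,0,0],0],
  [[0,0,0.0],[0,0,0],0],
  [[0,0,-0.03],[0,0,0],0],
  [[0,0,-0.04],[0,0,0],0],
  [[0,0,-0.04],[0,0,0],0],
  [[0,0,-0.04],[0,0,0],0],
  [[-0.03,0.025,0],[0,0,0],0],
  [[-0.03,0.025,0],[0,0,0],0],
  [[-0.03,0.025,0],[0,0,0],0],
  [[-0.03,0.025,0],[0,0,0],0],
  [[-0.03,0.025,0],[0,0,0],0],
  [[-0.03,0.025,0],[0,0,0],0],
  [[-0.03,0.025,0],[0,0,0],0],
  [[-0.03,0.025,0],[0,0,0],0],
  [[-0.03,0.025,0],[0,0,0],0],
  [[-0.03,0.025,0],[0,0,0],0],
])

```text
time: 9.73
eef_pos: [0.4045, -0.3905, 0.2602]
orientation: [0.993, 0.121, 0.0, 0.001]
ft_force: [1.3, -0.3, 0.3]
opening: 0.0003
```

>>> jog_arm([
  [[-0.02,0.035,0],[0,0,0],0],
  [[-0.02,0.035,0],[0,0,0],0],
  [[-0.02,0.035,0],[0,0,0],0],
  [[-0.02,0.035,0],[0,0,0],0],
  [[-0.02,0.02,0],[0,0,0],0],
  [[0,0,0],[0,0,0],0],
  [[0,0,0],[0,0,0],0],
])

```text
time: 10.32
eef_pos: [0.3463, -0.5692, 0.2591]
orientation: [0.993, 0.12, -0.0, -0.0]
ft_force: [0.8, 0.1, 1.2]
opening: 0.0004
```

Run:
```python
from h import *
t=robot.capture("top")[:,:,::-1];s=robot.capture("side")[:,:,::-1]
cv2.imwrite("pics/t4.png",np.hstack([cv2.resize(t[70:310,130:450],(480,360),interpolation=cv2.INTER_CUBIC),cv2.resize(s[110:350,150:363],(320,360),interpolation=cv2.INTER_CUBIC)]))
cv2.imwrite("pics/t5.png",cv2.resize(t[70:190,270:430],(800,600),interpolation=cv2.INTER_CUBIC))
print(robot.get_obs()["ft_force"])
p=(.5603,-.06,.2427);k,q=np.cos(p[2]),np.sin(p[2])
w=lambda x,y,z:(p[0]+k*x-q*y,p[1]+q*x+k*y,z)
uv=proj("top",[w(.07,-.0875,.117),w(.07,-.2125,.117)],1);print((uv-[270,70])*5)
```

```text
[-0.60141472 -0.61889427  0.93530148]
[[188.45014594 336.45142143]
 [516.55925941 247.39630697]]
```

View pics/t4.png

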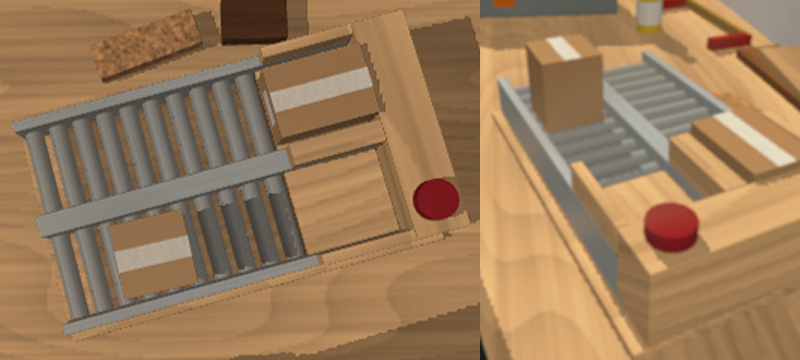

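View pics/t5.png

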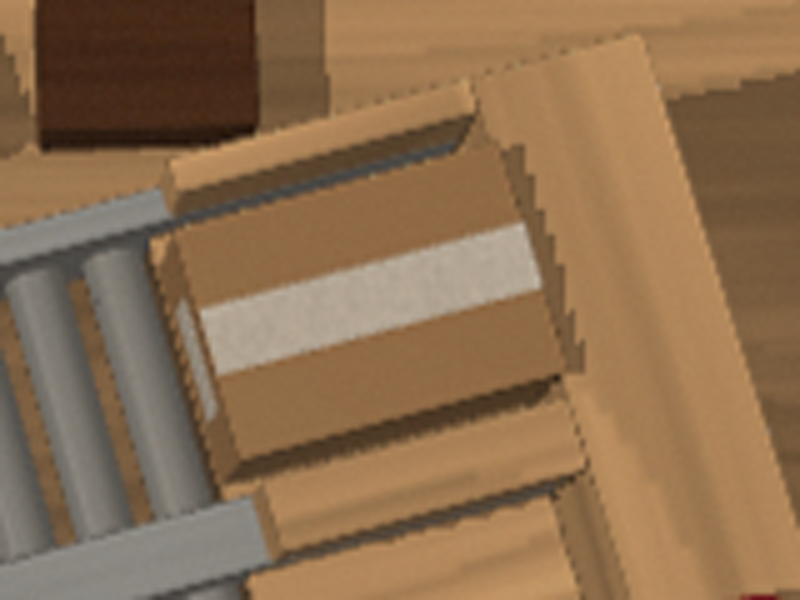

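The close-up shows the carton's -y edge (500,140)-(565,375) lying along the bay's back wall edge, squarely, with about 8 mm sticking out of the mouth. I'll check the tall carton's pixels against the first picture, then hand in.

Run:
```python
from h import *
a=cv2.cvtColor(cv2.imread("pics/top0.png"),6);b=cv2.cvtColor(cv2.resize(robot.capture("top")[:,:,::-1],(800,600),interpolation=cv2.INTER_CUBIC),6)
s=np.s_[325:430,305:425]
print(cv2.phaseCorrelate(np.float32(a[s]),np.float32(b[s])),cv2.absdiff(a[s],b[s]).mean())
print(robot.close_job())
```

```text
((0.02461089507090719, 0.015270829614387083), 1.002455269260171) 1.2612698412698413
the job is handed in; nothing more can be done
None
```

The low carton of sanding discs is home against the back of its bay, and I have handed the job in. I pushed it about 230 mm along the far lane's rollers with the gripper closed and low down, and never gripped or lifted it.

- **Home:** the push force stayed at about 3 N while the carton rolled, then climbed to about 30 N with almost no further travel. That is a hard stop. It came about 8 mm past where my camera-based estimate of the feeder put it.
- **Position:** the last close-up shows the carton square against the back wall, with a short end left out of the bay mouth.
- **Tall carton:** it has not moved. Comparing the first and last top pictures gave a shift of less than 0.05 pixel.
- **Arm:** it finished clear of everything at about 10.4 s, with only sensor noise on the wrist force.

No check failed; that 8 mm was the only disagreement. My fit of the feeder position left errors of up to about 10 mm, so I relied on the force rise and the picture.

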